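# File a dry mould half and press its label holder into the rack's clip

## Robot

A 6-joint arm with a two-finger parallel gripper is mounted at the origin on the work surface. World frame = base frame: x ahead of the robot, y to its left, z up, the work surface at z = 0. Lengths are in m, angles in degrees, forces in N, time in s.
With the tool pointing down it reaches from about 0.25 to 0.725 m from the base axis. Payload 9.7 kg.
Tool frame: the origin (TCP) lies on the centre line of the jaws, within the pads' length; the fingertips stand 11 mm ahead of it and the grasp point (between the pads) lies 8 mm behind it; z points along the fingers, y is the line along which they close (so a half turn about z gives the same grasp; the last joint's range is limited). The gripper opens to 85 mm and grips with 20 to 120 N. Pads are 22 mm wide; open, the fingers measure 114 mm over their backs; the gripper's body (76 mm by 85 mm) begins 54 mm behind the grasp point. The pads swing forward as they close: fully open they stand 13 mm farther back than shut.
Start: joints at [-70.875, 4.979, 10.078, 95.1, 0, 90], TCP at [0.18, -0.52, 0.242] pointing down, gripper open.
Joint ranges: [-179.16, 179.16], [-48.56, 103.87], [-65.8, 70.77], [-126.05, 130.52], [-82.76, 87.17], [-180, 180]. Speed limits (degrees/s): [127.2, 127.2, 147.25, 180, 180, 180].

## Interface

Orientations are given as a 3x3 rotation matrix whose columns are the frame's x, y, z axes.
In Python, from bench import env, job, read_camera, read_state gives the robot as it stands (env), with the cameras as plain functions, the job (job) and the readings as plain functions.
- The arm moves only by the shell command python3 shift.py 'ROWS' [FORCE]. ROWS is a JSON list of rows, 1 to 8 of them, each written [[dx, dy, dz], turn, opening]: dx, dy, dz in m, then a turn about the tool's z in degrees, then the finger opening in m; each row shifts and turns the commanded pose from where the row before left it, along the tool's axes as they then stand; what a row does not reach is not made up. A row lasts 1/8 s, in which the tool goes at most 0.0625 m and 10.7 degrees, less where a joint would pass 70% of its speed; a pose out of reach is approached as far as the arm can. The fingers move at their own pace and stop on an object; FORCE is the grip in N (left out, the last holds). Time passes only in rows, so rows that do not move let the fingers close. It prints the time, the measured TCP pose, the force, the opening and the grip force at its end. Input that does not fit is refused with a message, and nothing moves.
- read_state(): the state, without advancing time (a new reading comes with each control period).
- read_camera(name): name is "scene" or "top"; returns a dict with "frame" (384x512x3 uint8, blue, green, red), "camera_matrix" (3x3 intrinsics, pixels), "origin" and "attitude" of the camera in the world. Camera axes: x right, y down, z forward; pixel columns grow to the right and rows downward; lengths in m; the calibration is good to about 2 mm. A picture is of the moment at which its call begins. There is no depth.
- job.job_done(): hands the job in; it is judged then, once.
The state is a dict: "clock": time; "qpos": joint angles; "joint_velocities": joint speeds; "joint_efforts": joint torques, N m; "tool_pos": TCP position; "ee_rot": TCP orientation; "ft_force": force on the tool from outside, world axes, zero at the start; "torque": the same for the moment, N m; "gripper_width": finger opening in m; "gripper_force": force on a finger pad.
Only numpy, scipy, OpenCV 4.12 (cv2) and the standard library are available. Lean on these libraries where they do the work, as an engineer would, in place of code of your own. Each camera call takes 0.05 s, during which the arm holds its last target. There are 200 camera calls.

## Task

Take the dry plaster mould half off the sloped stand and stand it on edge in the drying rack, in the empty slot behind the clip that has no label, lowering it gently rather than letting it drop. Then take the label holder out of its block and push it down behind that clip's sprung lip until it is fully home, card facing out like its neighbours and centred in the clip. Finish with the gripper still on it, pressing it firmly down, so that I can pin it while you hold; leave the two filed moulds, the jar and the scraper where they are.

Things in the scene. Friction and masses are not known exactly. Their poses are not given: they have to be found in the camera images.
- mould: The dry plaster mould half to file: white slab 120 mm long (its x), 24 thick (y), 90 tall (z), about 0.32 kg, blue tape band. Origin at the middle of its 120 x 24 mm underside. It starts leaning 0.35 rad (top towards its +y) on the sloped stand. Either end may point to the front of the rack.
- mould_b: A filed mould half, bystander, same shape and axes, standing in its own slot of the rack.
- mould_c: The other filed mould half, bystander, same shape and axes, in its own slot.
- rack: Fixed wooden rack, 200 mm deep (x; front = +x, away from the robot) x 262 wide (y). Origin under its centre. Slot floor 18 mm up. 8 mm dowels at x = -42 and +42 mm, 29.5 mm clear between neighbours in y, 50 mm tall above the floor. Moulds stand between dowels, length along x, in slots at y = -75, 0, +75 mm. Front board x = 80 to 100 mm, 52 mm high; back board 34 mm high.
- clip: The empty steel spring clip, fixed on the rack's front board in front of the empty slot, 60 mm long (y); axes those of the rack. Origin on the slot's floor, under the middle of the place for the mould. The front face of its back plate is at x = +102 mm; the plate folds over the board's top, 54 mm above the table.
- slot_floor (a point): Same point as the clip's origin: the middle of the empty slot's floor, 18 mm above the table; the mould's origin goes here.
- seat (a point): Final place of the middle of the label holder's foot: on the clip's bottom fold, 24 mm above the table, holder's plain back against the clip's back plate (plate face 2.5 mm behind this point; lip in front, +x). Axes those of the rack.
- clip_seat: The clip's bottom fold, a fixed 10 x 60 mm ledge; origin on its top at the face of the back plate, 24 mm above the table. The holder's foot is pressed onto it.
- clip_lip (a joint): The clip's sprung lip, 60 mm long, hinged 9 mm ahead of the back plate at seat height; 0 closed, up to 0.5 rad pushed forward. Closed, its narrowest gap is 3.5 mm, 18 mm above the seat; above it flares to a mouth 11 mm wide, 30 mm above the seat. It presses a 5 mm tongue back with about 4 N, more if farther forward; pushing down meets 3 to 10 N friction, then a hard stop.
- label_holder: Aluminium label holder, 74 mm tall (z), 50 wide (y), 60 g; front = +x, the white card side. Origin at the middle of its foot's underside. Foot (lowest 10 mm) 3 mm thick, tongue (to 36 mm) 5 mm, both 46 wide, centred on x = 0. Card frame above: back at x = -2.5, card at +5.5 (8 mm thick over the middle 44 mm), rims to +6.5 mm. It starts in the block, up to 0.15 rad off upright.
- card_face (a point): Middle of the card on the holder's front, 5.5 mm ahead of its origin's plane, 56 mm above its foot.
- label_block: Fixed wooden block, 75 (x) x 80 (y) x 30 mm, with two 8 mm wide grooves along y, 22 mm deep; the holder stands in the one at x = 0. Origin under its centre.
- stand: Fixed sloped drying stand, base 140 (x) x 100 mm; origin on the table, under the middle of the mould's underside, which lies 32 mm up on a sloped ledge. A 10 mm thick backrest, 130 mm long, supports the lower 42 mm of the mould's +y face.
- jar: Bystander: white jar, 56 mm across, 75 mm tall, origin under it.
- scraper: Bystander: scraper lying on the table, 190 mm long.

How it is judged:
By the outcome, as a careful person would: the job done as asked, in the order asked, and still so for the second after the job is handed in, while the arm keeps its last pose, push and grip.
It also fails if it takes over 64 s, if anything falls off the work surface, if the arm or the gripper's body presses on something with over 40 N, if the wrist force passes 120 N, or if a joint passes its speed limit or range.

## Working session

There is one attempt and no reset: what is moved stays moved. The work goes in short steps, Python scripts to look and compute and a shell command to move; the robot and the scene stay as the last step left them, time stands still between calls to the robot, and variables do not carry over. Pictures are saved under pics/ and viewed, at most 10 in all, crops included, and the job is handed in when it is done.

```bash
ls; mkdir -p pics
python3 - <<'E'
from bench import env, job, read_camera, read_state
import cv2,numpy as np
s=read_state()
print({k:np.round(v,4).tolist() for k,v in s.items()})
for n in ("scene","top"):
    c=read_camera(n); cv2.imwrite(f"pics/{n}0.png",cv2.resize(c["frame"],None,fx=1.5,fy=1.5,interpolation=cv2.INTER_CUBIC)); np.save(f"pics/{n}0.npy",c,allow_pickle=True)
    print(n,c["camera_matrix"],c["origin"],c["attitude"])
E
```

```text
bench.py
pics
shift.py
{'clock': 0.0, 'qpos': [-70.8726, 5.0094, 10.0352, 95.0983, 0.0008, 90.0011], 'joint_velocities': [0.0012, -0.0255, -0.0895, 0.0653, 0.0271, -0.0035], 'joint_efforts': [-0.0005, -52.0386, 46.4803, 0.0164, -0.0, -0.0], 'tool_pos': [0.1802, -0.5194, 0.2416], 'ee_rot': [[0.9448, 0.3277, -0.0004], [0.3277, -0.9448, 0.0012], [0.0, -0.0013, -1.0]], 'ft_force': [0.4179, 0.2394, 0.5372], 'torque': [0.0143, 0.0378, -0.006], 'gripper_force': 0.0, 'gripper_width': 0.0855}
scene [[479.19424589   0.         262.54954726]
 [  0.         479.19424589 187.06468577]
 [  0.           0.           1.        ]] [1.06147372 0.59248431 0.8548245 ] [[-0.77692988  0.44274416 -0.44761318]
 [ 0.62951723  0.55689364 -0.54182796]
 [ 0.00938177 -0.70274255 -0.71138239]]
top [[484.09070591   0.         259.47844736]
 [  0.         484.09070591 191.61659446]
 [  0.           0.           1.        ]] [0.39383321 0.00844804 1.4348399 ] [[ 0.02402411 -0.99427443  0.10412104]
 [-0.99970967 -0.02370069  0.00434249]
 [-0.00184988 -0.10419514 -0.99455515]]
```

View pics/scene0.png

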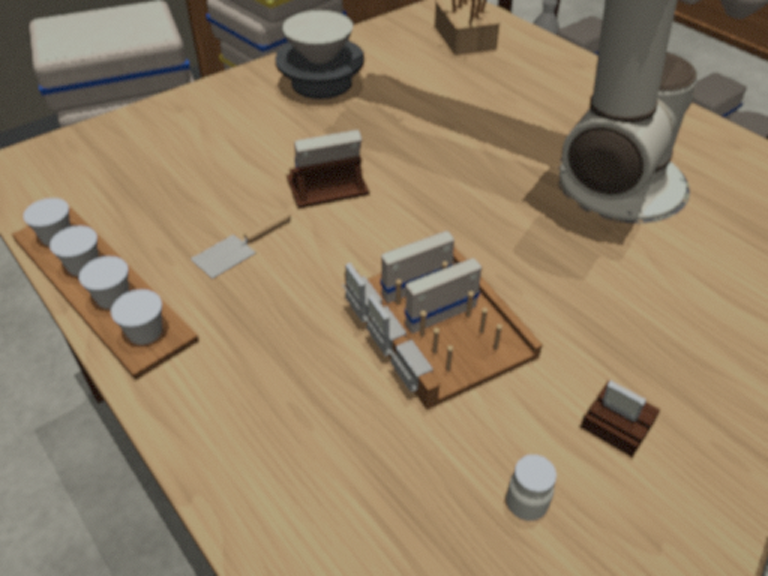

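View pics/top0.png

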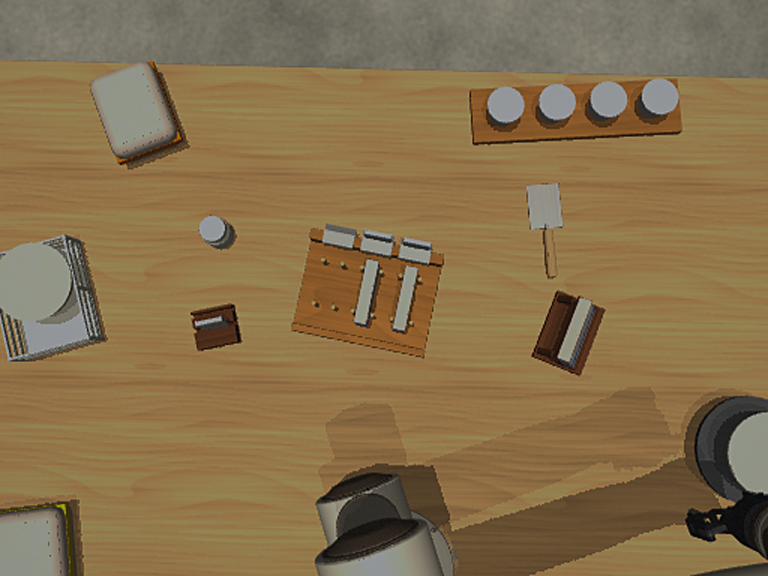

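Scene view: the stand with the mould is at (328,165), the rack with two filed moulds at (445,310), the empty clip at (408,365), the holder in its block at (622,405) and the jar at (530,490). Top view: the empty slot is on the left of the rack, with its clip at (340,235). Next I'll crop for detail.

```bash
cat > h.py <<'E'
import numpy as np,cv2
def load(p): return np.load(p,allow_pickle=True).item()
def ray(c,px):
    d=np.linalg.inv(c["camera_matrix"])@np.array([px[0],px[1],1.]); return np.array(c["origin"]),np.array(c["attitude"])@d
def plane(c,px,z):
    o,d=ray(c,px); return o+d*(z-o[2])/d[2]
def tri(c1,p1,c2,p2):
    o1,d1=ray(c1,p1);o2,d2=ray(c2,p2); d1/=np.linalg.norm(d1);d2/=np.linalg.norm(d2)
    t=np.linalg.lstsq(np.c_[d1,-d2],o2-o1,rcond=None)[0]; a=o1+d1*t[0];b=o2+d2*t[1]
    return (a+b)/2,np.linalg.norm(a-b)
def proj(c,P):
    v=np.array(c["attitude"]).T@(np.array(P)-np.array(c["origin"])); p=np.array(c["camera_matrix"])@v; return p[:2]/p[2]
def tile(img,x,y,w,h,k):
    t=cv2.resize(img[y:y+h,x:x+w],None,fx=k,fy=k,interpolation=cv2.INTER_CUBIC)
    for i in range(0,w,10): cv2.line(t,(i*k,0),(i*k,6 if i%50 else 14),(0,255,255),1)
    for i in range(0,h,10): cv2.line(t,(0,i*k),(6 if i%50 else 14,i*k),(0,255,255),1)
    return t
E
python3 - <<'E'
from h import *
def put(M,t,x,y): M[y:y+t.shape[0],x:x+t.shape[1]]=t
T=load("pics/top0.npy")["frame"];S=load("pics/scene0.npy")["frame"]
M=np.zeros((600,800,3),np.uint8)
put(M,tile(T,190,145,110,100,5),0,0); put(M,tile(T,350,190,60,62,4),555,0); put(M,tile(T,122,198,44,40,5),555,260); cv2.imwrite("pics/m1.png",M)
M=np.zeros((600,800,3),np.uint8)
put(M,tile(S,225,150,140,120,4),0,0); put(M,tile(S,188,84,60,54,4),560,0); put(M,tile(S,384,250,60,55,4),560,220); cv2.imwrite("pics/m2.png",M)
E
```

```text
(no output)
```

View pics/m1.png

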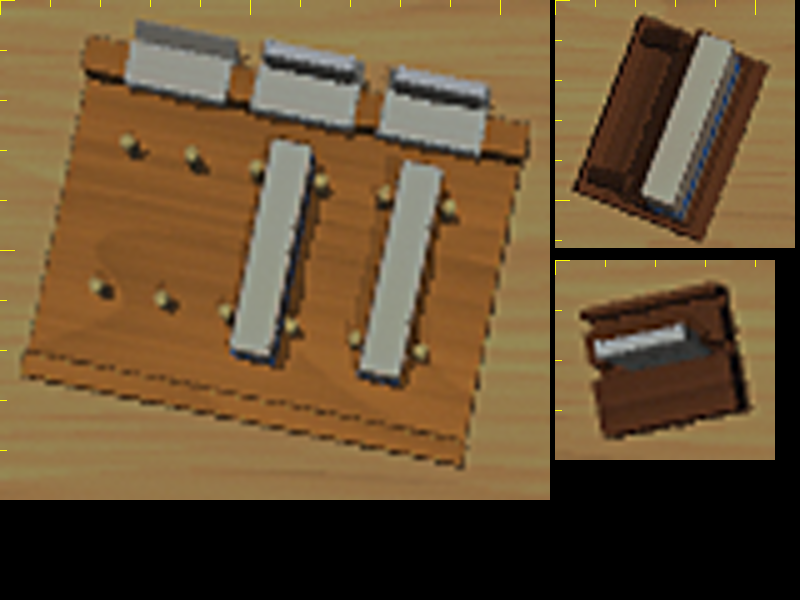

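View pics/m2.png

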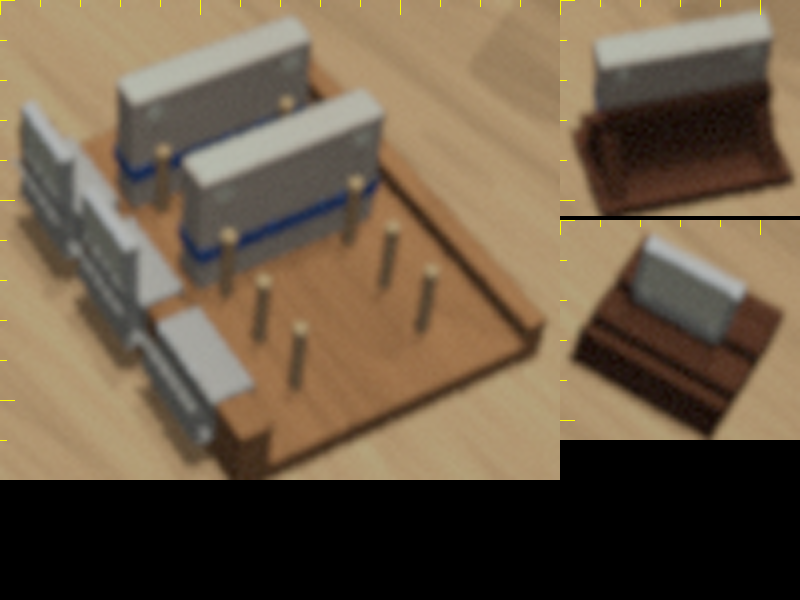

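Run:
```python
from h import *
T=load("pics/top0.npy");S=load("pics/scene0.npy")
nat=lambda p,x0,y0,k:((p[0]+.5)/k-.5+x0,(p[1]+.5)/k-.5+y0)
tp=[nat(p,190,145,5) for p in [(128,142),(193,156),(100,287),(165,299)]]
sp=[nat(p,225,150,4) for p in [(300,327),(263,281),(430,271),(392,228)]]
for a,b in zip(tp,sp):
    X,g=tri(T,a,S,b); print("dowel",X.round(4),round(g,4),plane(T,a,.068).round(4),plane(S,b,.068).round(4))
def rects(c,x,y,w,h,thr,sat=40):
    k=8;t=cv2.resize(c["frame"][y:y+h,x:x+w],None,fx=k,fy=k,interpolation=cv2.INTER_CUBIC).astype(int)
    m=((t.min(2)>thr)&(t.max(2)-t.min(2)<sat)).astype(np.uint8)
    out=[]
    for q in cv2.findContours(m,0,1)[0]:
        if cv2.contourArea(q)<1000: continue
        r=cv2.boxPoints(cv2.minAreaRect(q)); out.append(((r+.5)/k-.5+[x,y],cv2.contourArea(q)/k/k))
    return out
for n,c,b in [("T mould",T,(350,190,60,62)),("S mould",S,(188,84,60,54)),("T hold",T,(122,198,44,40)),("S hold",S,(384,250,60,55))]:
  for thr in (90,120,140):
    for r,a in rects(c,*b,thr): print(n,thr,r.mean(0).round(2).tolist(),r.round(1).tolist(),round(a))
# colours
f=S["frame"]; g=lambda x,y:f[int(y)-1:int(y)+2,int(x)-1:int(x)+2].reshape(-1,3).mean(0).round()
for p in [(45,135),(110,240),(140,250),(50,170)]: q=nat(p,225,150,4);print("nb",p,g(*q))
for p in [(110,70),(140,85),(90,55)]: q=nat(p,384,250,4);print("holder",p,g(*q))
```

```text
dowel [0.5871 0.1427 0.0658] 0.0015 [0.5873 0.1419 0.068 ] [0.588  0.1445 0.068 ]
dowel [0.5802 0.1053 0.0642] 0.0013 [0.5801 0.1046 0.068 ] [0.5821 0.1082 0.068 ]
dowel [0.5037 0.1562 0.0635] 0.002 [0.504 0.155 0.068] [0.5062 0.1595 0.068 ]
dowel [0.4975 0.1195 0.0627] 0.0029 [0.4981 0.1179 0.068 ] [0.5003 0.1238 0.068 ]
T mould 90 [382.71, 219.36] [[370.8, 238.2], [385.4, 197.3], [394.6, 200.5], [380.1, 241.5]] 362
T mould 120 [382.63, 219.26] [[371.1, 237.9], [386.4, 197.7], [394.2, 200.6], [378.9, 240.9]] 326
S mould 90 [218.2, 93.59] [[195.1, 93.4], [239.6, 84.9], [241.3, 93.8], [196.8, 102.3]] 370
S mould 120 [218.26, 93.06] [[195.5, 93.2], [239.5, 85.1], [241.0, 93.0], [197.0, 101.0]] 330
S mould 140 [218.21, 92.91] [[196.2, 93.3], [239.0, 85.6], [240.2, 92.6], [197.5, 100.2]] 280
T hold 90 [138.42, 213.68] [[129.2, 213.7], [147.0, 210.1], [147.7, 213.7], [129.9, 217.2]] 52
T hold 120 [138.38, 213.64] [[129.4, 213.8], [146.8, 210.4], [147.4, 213.5], [130.0, 216.9]] 41
T hold 140 [138.37, 213.65] [[129.5, 213.9], [146.7, 210.6], [147.2, 213.4], [130.0, 216.6]] 31
S hold 90 [417.29, 261.52] [[403.2, 257.2], [406.0, 252.0], [431.4, 265.9], [428.6, 271.0]] 152
S hold 120 [417.41, 261.11] [[404.0, 256.7], [406.4, 252.3], [430.8, 265.5], [428.4, 269.9]] 124
S hold 140 [417.49, 261.02] [[404.7, 256.5], [406.8, 252.7], [430.2, 265.5], [428.2, 269.3]] 100
nb (45, 135) [145. 146. 144.]
nb (110, 240) [ 99. 104. 103.]
nb (140, 250) [136. 141. 141.]
nb (50, 170) [81. 89. 88.]
holder (110, 70) [84. 92. 92.]
holder (140, 85) [84. 92. 92.]
holder (90, 55) [84. 92. 91.]
```

```bash
cat >> h.py <<'E'
nat=lambda p,x0,y0,k:((p[0]+.5)/k-.5+x0,(p[1]+.5)/k-.5+y0)
E
python3 - <<'E'
from h import *
from scipy.optimize import least_squares
T=load("pics/top0.npy");S=load("pics/scene0.npy")
F,B=.042,-.042
obs=[(T,nat(p,190,145,5),(x,y)) for p,x,y in [((128,142),F,.09375),((193,156),F,.05625),((100,287),B,.09375),((165,299),B,.05625),((257,168),F,.01875),((320,184),F,-.01875),((225,310),B,.01875),((291,325),B,-.01875),((385,195),F,-.05625),((448,208),F,-.09375),((354,337),B,-.05625),((420,352),B,-.09375)]]
ob2=[(S,nat(p,225,150,4),(x,y)) for p,x,y in [((300,327),F,.09375),((263,281),F,.05625),((430,271),B,.09375),((392,228),B,.05625),((228,234),F,.01875),((355,182),B,.01875),((163,150),F,-.05625),((287,102),B,-.05625)]]
def W(v,x,y): c,s=np.cos(v[2]),np.sin(v[2]); return [v[0]+c*x-s*y,v[1]+s*x+c*y,v[3]]
def res(v,o): return np.ravel([proj(c,W(v,*q))-p for c,p,q in o])
for nm,o in(("T",obs),("S",ob2),("both",obs+ob2)):
    for fz in (0,1):
        f=(lambda u:res([*u,.068],o)) if fz else (lambda u:res(u,o))
        r=least_squares(f,[.53,.05,-.16,.068][:4-fz]); v=r.x
        print(nm,v.round(4),"yaw",np.degrees(v[2]).round(2),"rms px",np.sqrt(np.mean(r.fun**2)).round(2),"slot",np.round(W([*v[:3],0],0,.075),4),"seat",np.round(W([*v[:3],0],.1045,.075),4))
X,g=tri(T,(382.63,219.26),S,(218.26,93.06)); print("mould top c",X.round(4),g.round(4))
z=X[2]
for c,a,b in((T,(371.1,237.9),(386.4,197.7)),(T,(378.9,240.9),(394.2,200.6)),(S,(195.5,93.2),(239.5,85.1)),(S,(197,101),(241,93))):
    p=plane(c,a,z);q=plane(c,b,z);d=q-p;print("edge",p.round(4),q.round(4),np.linalg.norm(d).round(4),np.degrees(np.arctan2(d[1],d[0])).round(2))
X,g=tri(T,(138.38,213.64),S,(417.41,261.11)); print("holder top c",X.round(4),g.round(4))
for c,a,b in((T,(129.4,213.8),(146.8,210.4)),(T,(130,216.9),(147.4,213.5)),(S,(406.4,252.3),(430.8,265.5)),(S,(404,256.7),(428.4,269.9))):
    p=plane(c,a,.083);q=plane(c,b,.083);d=q-p;print("edge",p.round(4),q.round(4),np.linalg.norm(d).round(4),np.degrees(np.arctan2(d[1],d[0])).round(2))
E
```

```text
T [ 0.5309  0.0577 -0.1778  0.0518] yaw -10.19 rms px 0.22 slot [0.5442 0.1316 0.    ] seat [0.647  0.1131 0.    ]
T [ 0.5293  0.0572 -0.1778] yaw -10.19 rms px 0.31 slot [0.5426 0.131  0.    ] seat [0.6454 0.1125 0.    ]
S [ 0.5289  0.0586 -0.1817  0.0659] yaw -10.41 rms px 0.18 slot [0.5425 0.1324 0.    ] seat [0.6453 0.1135 0.    ]
S [ 0.5303  0.06   -0.1819] yaw -10.42 rms px 0.18 slot [0.5439 0.1337 0.    ] seat [0.6467 0.1148 0.    ]
both [ 0.5291  0.0578 -0.1776  0.0653] yaw -10.18 rms px 0.31 slot [0.5423 0.1316 0.    ] seat [0.6452 0.1131 0.    ]
both [ 0.5296  0.0583 -0.1796] yaw -10.29 rms px 0.45 slot [0.543  0.1321 0.    ] seat [0.6458 0.1135 0.    ]
mould top c [ 0.4643 -0.3233  0.1133] 0.0003
edge [ 0.413  -0.292   0.1133] [ 0.5237 -0.3338  0.1133] 0.1183 -20.73
edge [ 0.4054 -0.3131  0.1133] [ 0.5163 -0.3552  0.1133] 0.1185 -20.78
edge [ 0.5126 -0.3604  0.1133] [ 0.3963 -0.3182  0.1133] 0.1238 160.06
edge [ 0.5293 -0.3279  0.1133] [ 0.4159 -0.2855  0.1133] 0.1211 159.47
holder top c [0.465  0.3527 0.0808] 0.0019
edge [0.4644 0.3764 0.083 ] [0.475  0.3282 0.083 ] 0.0494 -77.51
edge [0.4557 0.3743 0.083 ] [0.4664 0.3261 0.083 ] 0.0493 -77.52
edge [0.4659 0.3266 0.083 ] [0.4539 0.3771 0.083 ] 0.0519 103.36
edge [0.4783 0.3306 0.083 ] [0.4661 0.3807 0.083 ] 0.0515 103.68
```

```bash
python3 shift.py '[[[0.047, -0.0125, 0], 0, 0.065], [[0.047, -0.0125, 0], 0, 0.065], [[0.047, -0.0125, 0], 0, 0.065], [[0.047, -0.0125, 0], 0, 0.065], [[0.047, -0.0125, 0], 0, 0.065], [[0.047, -0.0125, 0], 0, 0.065], [[0.047, -0.0125, 0], 0, 0.065]]' 25
python3 shift.py '[[[0, 0, 0], -10, 0.065], [[0, 0, 0], -10, 0.065], [[0, 0, 0], -10, 0.065], [[0, 0, 0], -10, 0.065], [[0, 0, 0], -10, 0.065], [[0, 0, 0], -10, 0.065], [[0, 0, 0], -10, 0.065]]'
python3 shift.py '[[[0, 0, 0], -10, 0.065], [[0, 0, 0], -10, 0.065], [[0, 0, 0], -10, 0.065], [[0, 0, 0], -10, 0.065], [[0, 0, 0], -10, 0.065], [[0, 0, 0], -10, 0.065], [[0, 0, 0], -10, 0.065]]'
cat >> h.py <<'E'
def go(s,tgt,yaw_y):
    R=np.array(s["ee_rot"]);d=np.array(tgt)-s["tool_pos"]
    y=np.degrees(np.arctan2(R[1,1],R[0,1])); t=-(yaw_y-y); t=(t+180)%360-180
    print("pos",np.round(s["tool_pos"],4),"yaw",y.round(2),"q6",round(s["qpos"][5],1),"tool d",np.round(R.T@d,4),"turn",t.round(2),"F",np.round(s["ft_force"],1),"w",round(s["gripper_width"],4),"gf",round(s["gripper_force"],1),"t",s["clock"])
E
python3 - <<'E'
from h import *
from bench import env, job, read_camera, read_state
go(read_state(),[.4620,-.3294,.091],69.5)
E
```

```text
clock: 0.98
tool_pos: [0.4635, -0.328, 0.2419]
ee_rot: [[0.945, 0.328, -0.0], [0.328, -0.945, 0.0], [-0.0, -0.0, -1.0]]
ft_force: [0.4, -0.1, 0.5]
gripper_width: 0.065
gripper_force: 0.0
clock: 1.85
tool_pos: [0.4623, -0.3291, 0.2418]
ee_rot: [[0.009, 1.0, -0.001], [1.0, -0.009, 0.001], [0.001, -0.001, -1.0]]
ft_force: [0.1, -0.4, -0.9]
gripper_width: 0.0651
gripper_force: 0.0
clock: 2.72
tool_pos: [0.4623, -0.3291, 0.2418]
ee_rot: [[-0.936, 0.351, -0.001], [0.351, 0.936, 0.0], [0.001, 0.0, -1.0]]
ft_force: [-0.2, -0.2, -0.5]
gripper_width: 0.065
gripper_force: 0.0
pos [ 0.4623 -0.3291  0.2418] yaw 69.46 q6 -14.9 tool d [ 1.000e-04 -4.000e-04  1.508e-01] turn -0.04 F [-0.2 -0.2 -0.5] w 0.065 gf 0.0 t 2.725
```

```bash
python3 shift.py '[[[0, 0, 0.04], 0, 0.065], [[0, 0, 0.04], 0, 0.065], [[0, 0, 0.04], 0, 0.065], [[0, 0, 0.02], 0, 0.065], [[0, 0, 0.011], 0, 0.065]]'
python3 shift.py '[[[0, 0, 0], 0, 0.03], [[0, 0, 0], 0, 0.03], [[0, 0, 0], 0, 0.02], [[0, 0, 0], 0, 0.01], [[0, 0, 0], 0, 0.01]]' 25
python3 - <<'E'
from h import *
from bench import env, job, read_camera, read_state
go(read_state(),[.4620,-.3294,.091],69.5)
E
```

```text
clock: 3.35
tool_pos: [0.4618, -0.3288, 0.0898]
ee_rot: [[-0.934, 0.356, -0.002], [0.356, 0.934, 0.001], [0.002, 0.001, -1.0]]
ft_force: [0.5, -0.0, 0.0]
gripper_width: 0.0648
gripper_force: 0.0
clock: 3.98
tool_pos: [0.4625, -0.3301, 0.093]
ee_rot: [[-0.934, 0.357, 0.001], [0.357, 0.934, -0.002], [-0.002, -0.002, -1.0]]
ft_force: [-3.5, -2.1, 4.7]
gripper_width: 0.0336
gripper_force: 22.8
pos [ 0.4625 -0.3301  0.093 ] yaw 69.1 q6 -14.6 tool d [0.0007 0.0004 0.002 ] turn -0.4 F [-3.5 -2.1  4.7] w 0.0336 gf 22.8 t 3.975
```

```bash
python3 shift.py '[[[0, 0, -0.005], 0, 0.01], [[0, -0.002, -0.01], 0, 0.01], [[0, -0.003, -0.015], 0, 0.01], [[0, -0.005, -0.02], 0, 0.01], [[0, -0.005, -0.025], 0, 0.01], [[0, 0, -0.025], 0, 0.01], [[0, 0, -0.03], 0, 0.01], [[0, 0, 0], 0, 0.01]]' 30
python3 shift.py '[[[0, 0, 0], 0, 0.01], [[0, 0, 0], 0, 0.01]]' 60
python3 - <<'E'
from h import *
from bench import env, job, read_camera, read_state
go(read_state(),[.4620,-.3294,.091],69.5)
M=np.zeros((500,800,3),np.uint8)
for i,n in enumerate(("scene","top")):
    c=read_camera(n);np.save(f"pics/{n}1.npy",c,allow_pickle=True)
    x,y=proj(c,read_state()["tool_pos"]).astype(int);t=tile(c["frame"],max(x-50,0),max(y-60,0),100,120,4);M[:t.shape[0],i*400:i*400+t.shape[1]]=t;print(n,x-50,y-60)
cv2.imwrite("pics/m3.png",M)
E
```

```text
clock: 4.97
tool_pos: [0.4579, -0.3437, 0.2235]
ee_rot: [[-0.934, 0.356, 0.003], [0.356, 0.934, -0.002], [-0.004, -0.001, -1.0]]
ft_force: [0.7, -0.9, -3.8]
gripper_width: 0.0237
gripper_force: 30.2
clock: 5.22
tool_pos: [0.4567, -0.3429, 0.2197]
ee_rot: [[-0.934, 0.356, -0.002], [0.356, 0.934, 0.001], [0.002, 0.001, -1.0]]
ft_force: [0.3, -1.0, -3.8]
gripper_width: 0.023
gripper_force: 64.4
pos [ 0.4567 -0.3429  0.2197] yaw 69.13 q6 -16.0 tool d [-0.0004  0.0144  0.1287] turn -0.37 F [ 0.3 -1.  -3.8] w 0.023 gf 64.4 t 5.225
scene 163 -7
top 351 160
```

View pics/m3.png

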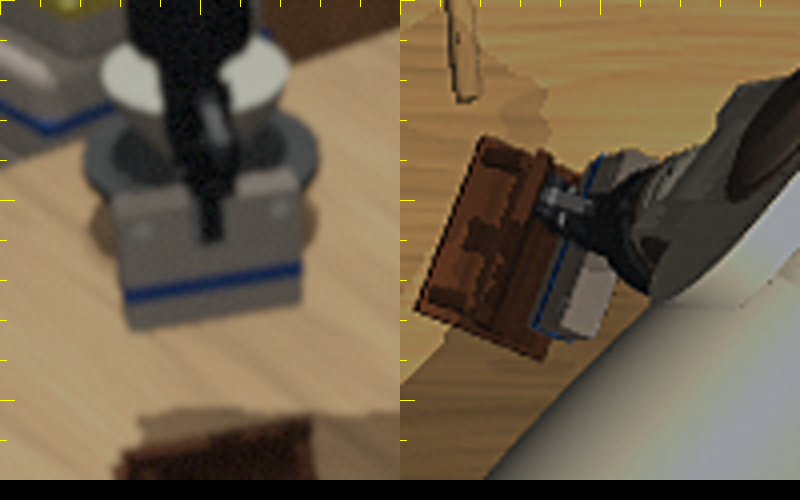

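Run:
```python
from h import *
S=load("pics/scene1.npy");tcp=np.array([.4567,-.3429,.2197]);n=np.array([.356,.934,0]);u=np.array([.934,-.356,0])
for nm,p in [("TL",(116,207)),("TR",(297,188)),("BL",(129,330)),("BR",(302,303)),("tapeL",(125,296)),("tapeR",(301,269))]:
    o,d=ray(S,nat(p,163,0,4)); P=o+d*(((tcp+.012*n-o)@n)/(d@n)); print(nm,P.round(4),"along",((P-tcp)@u).round(4),"z-tcp",(P[2]-tcp[2]).round(4))
```

```text
TL [ 0.5155 -0.3525  0.2424] along 0.0583 z-tcp 0.0227
TR [ 0.4064 -0.3109  0.2362] along -0.0584 z-tcp 0.0165
BL [ 0.5155 -0.3525  0.1533] along 0.0584 z-tcp -0.0664
BR [ 0.4055 -0.3105  0.1515] along -0.0594 z-tcp -0.0682
tapeL [ 0.5158 -0.3526  0.1789] along 0.0586 z-tcp -0.0408
tapeR [ 0.4054 -0.3105  0.1774] along -0.0594 z-tcp -0.0423
```

```bash
python3 shift.py '[[[0.004, 0.02, 0], 0, 0.01], [[0.008, 0.044, 0], 0, 0.01], [[0.009, 0.05, 0], 0, 0.01], [[0.01, 0.05, 0], 0, 0.01], [[0.01, 0.05, 0], 0, 0.01], [[0.01, 0.05, 0], 0, 0.01], [[0.01, 0.05, 0], 0, 0.01], [[0.01, 0.05, 0], 0, 0.01]]'
python3 shift.py '[[[0.009, 0.05, 0], 0, 0.01], [[0.006, 0.04, 0], 0, 0.01], [[0.003, 0.02, 0], 0, 0.01], [[0, 0, 0], -5.3, 0.01], [[0, 0, 0], -5.3, 0.01], [[0, 0, 0], 0, 0.01], [[0, 0, 0], 0, 0.01]]'
python3 - <<'E'
from h import *
from bench import env, job, read_camera, read_state
go(read_state(),[.5426,.1320,.085],79.75)
E
```

```text
clock: 6.32
tool_pos: [0.5199, 0.0247, 0.2213]
ee_rot: [[-0.935, 0.356, 0.0], [0.356, 0.935, 0.0], [-0.0, 0.0, -1.0]]
ft_force: [1.6, -0.3, -4.4]
gripper_width: 0.0234
gripper_force: 64.8
clock: 7.2
tool_pos: [0.5426, 0.1312, 0.2213]
ee_rot: [[-0.984, 0.181, -0.0], [0.181, 0.984, -0.0], [0.0, -0.0, -1.0]]
ft_force: [0.3, -0.7, -3.1]
gripper_width: 0.0234
gripper_force: 64.6
pos [0.5426 0.1312 0.2213] yaw 79.59 q6 24.0 tool d [1.000e-04 7.000e-04 1.363e-01] turn -0.16 F [ 0.3 -0.7 -3.1] w 0.0234 gf 64.6 t 7.2
```

```bash
python3 shift.py '[[[0, 0.0007, 0.025], 0, 0.01], [[0, 0, 0.025], 0, 0.01], [[0, 0, 0.02], 0, 0.01], [[0, 0, 0.007], 0, 0.01], [[0, 0, 0], 0, 0.01]]'
python3 - <<'E'
from h import *
from bench import env, job, read_camera, read_state
go(read_state(),[.5426,.1320,.085],79.75)
M=np.zeros((400,800,3),np.uint8)
for i,(n,x,y) in enumerate((("scene",260,160),("top",190,150))):
    c=read_camera(n);np.save(f"pics/{n}2.npy",c,allow_pickle=True)
    M[:,i*400:i*400+400]=tile(c["frame"],x,y,80,80,5)
cv2.imwrite("pics/m4.png",M)
E
```

```text
clock: 7.82
tool_pos: [0.5428, 0.132, 0.1444]
ee_rot: [[-0.984, 0.179, -0.0], [0.179, 0.984, -0.0], [0.0, -0.0, -1.0]]
ft_force: [0.1, -0.3, -2.9]
gripper_width: 0.0235
gripper_force: 64.5
pos [0.5428 0.132  0.1444] yaw 79.68 q6 24.0 tool d [ 0.0002 -0.      0.0594] turn -0.07 F [ 0.1 -0.3 -2.9] w 0.0235 gf 64.5 t 7.825
```

View pics/m4.png

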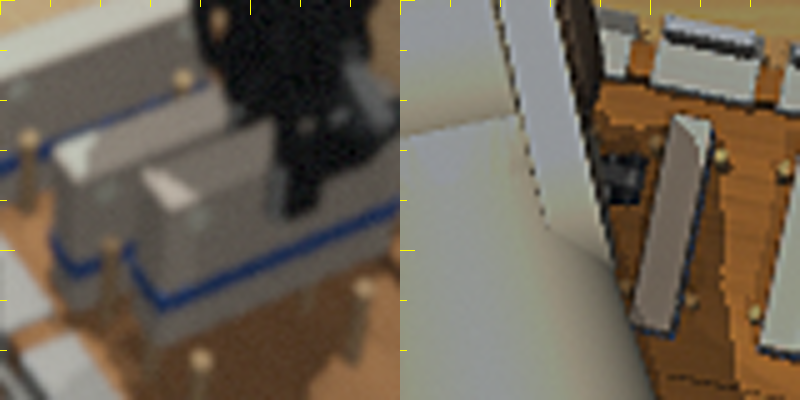

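Run:
```python
from h import *
S=load("pics/scene2.npy");a=np.radians(-10.3);X=np.array([np.cos(a),np.sin(a)]);Y=np.array([-X[1],X[0]])
for p,z in [((157,349),.0774),((163,313),.104),((165,209),.1674)]:
  for dz in (0,-.0025):
    P=plane(S,nat(p,260,160,5),z+dz)[:2]; d=P-np.array([.5425,.1324]); print(P.round(4),"in slot frame",(d@X).round(4),(d@Y).round(4),"expected .060 .012")
```

```text
[0.6042 0.1346] in slot frame 0.0603 0.0132 expected .060 .012
[0.6027 0.1331] in slot frame 0.0591 0.0115 expected .060 .012
[0.6052 0.1374] in slot frame 0.0608 0.0162 expected .060 .012
[0.6037 0.1359] in slot frame 0.0596 0.0144 expected .060 .012
[0.6077 0.1363] in slot frame 0.0634 0.0154 expected .060 .012
[0.606  0.1346] in slot frame 0.0621 0.0135 expected .060 .012
```

```bash
python3 shift.py '[[[0, -0.0007, 0.012], 0, 0.01], [[0, 0, 0.014], 0, 0.01], [[0, 0, 0.014], 0, 0.01], [[0, 0, 0.01], 0, 0.01], [[0, 0, 0], 0, 0.01]]'
python3 shift.py '[[[0, 0, 0.003], 0, 0.01], [[0, 0, 0.002], 0, 0.01], [[0, 0, 0], 0, 0.01]]'
```

```text
clock: 8.55
tool_pos: [0.5422, 0.1313, 0.0931]
ee_rot: [[-0.984, 0.178, -0.002], [0.178, 0.984, -0.0], [0.002, -0.001, -1.0]]
ft_force: [-0.2, -0.3, -4.4]
gripper_width: 0.0228
gripper_force: 64.6
clock: 8.93
tool_pos: [0.5428, 0.1314, 0.0894]
ee_rot: [[-0.984, 0.178, 0.0], [0.178, 0.984, 0.0], [-0.0, 0.0, -1.0]]
ft_force: [-0.7, 0.1, -4.0]
gripper_width: 0.0228
gripper_force: 64.6
```

```bash
python3 shift.py '[[[0, 0, 0.0015], 0, 0.01], [[0, 0, 0.001], 0, 0.01], [[0, 0, 0], 0, 0.01]]'
python3 shift.py '[[[0, 0, 0.001], 0, 0.01], [[0, 0, 0.001], 0, 0.01], [[0, 0, 0], 0, 0.01]]' | sed -n '1,2p;4p'
python3 shift.py '[[[0, 0, 0.001], 0, 0.01], [[0, 0, 0], 0, 0.01]]' | sed -n '1,2p;4p'
```

```text
clock: 9.3
tool_pos: [0.543, 0.1314, 0.0881]
ee_rot: [[-0.984, 0.178, 0.001], [0.178, 0.984, 0.0], [-0.001, 0.0, -1.0]]
ft_force: [-3.0, -1.7, 5.5]
gripper_width: 0.0234
gripper_force: 65.9
clock: 9.68
tool_pos: [0.5431, 0.1314, 0.0881]
ft_force: [-8.7, -3.3, 20.6]
clock: 9.93
tool_pos: [0.5431, 0.1314, 0.088]
ft_force: [-12.3, -4.3, 28.1]
```

```bash
python3 shift.py '[[[0, 0, -0.002], 0, 0.01], [[0, 0, 0], 0, 0.01]]' 20 | sed -n '1,2p;4,6p'
python3 shift.py '[[[0, 0, 0], 0, 0.027], [[0, 0, 0], 0, 0.032], [[0, 0, 0], 0, 0.04], [[0, 0, 0], 0, 0.045], [[0, 0, 0], 0, 0.045]]' | sed -n '1,2p;4,6p'
python3 shift.py '[[[0, 0, -0.02], 0, 0.045], [[0, 0, -0.04], 0, 0.045], [[0, 0, -0.05], 0, 0.045], [[0, 0, -0.04], 0, 0.045]]'
```

```text
clock: 10.18
tool_pos: [0.543, 0.1314, 0.0881]
ft_force: [-6.7, -1.8, 13.4]
gripper_width: 0.023
gripper_force: 67.1
clock: 10.8
tool_pos: [0.5428, 0.1314, 0.0857]
ft_force: [-0.6, -0.3, -0.1]
gripper_width: 0.045
gripper_force: 0.0
clock: 11.3
tool_pos: [0.5428, 0.1314, 0.2379]
ee_rot: [[-0.984, 0.178, 0.001], [0.178, 0.984, 0.0], [-0.001, 0.001, -1.0]]
ft_force: [0.8, 0.1, 0.7]
gripper_width: 0.0452
gripper_force: 0.0
```

```bash
python3 shift.py '[[[0.02, 0.034, 0], 0, 0.045], [[0.023, 0.041, 0], 0, 0.045], [[0.025, 0.045, 0], 0, 0.045], [[0.025, 0.045, 0], 0, 0.045], [[0.023, 0.039, 0], 0, 0.045]]' | sed -n '1,2p'
python3 shift.py '[[[0, 0, 0], 9.5, 0.045], [[0, 0, 0], 9.5, 0.045], [[0, 0, 0], 9.5, 0.045], [[0, 0, 0], 9.5, 0.045], [[0, 0, 0], 9.5, 0.045], [[0, 0, 0], 9.5, 0.045], [[0, 0, 0], 9.7, 0.045], [[0, 0, 0], 0, 0.045]]'| sed -n '1,2p'
python3 - <<'E'
from h import *
from bench import env, job, read_camera, read_state
go(read_state(),[.465,.3527,.083],13)
M=np.zeros((480,800,3),np.uint8)
for i,(n,x,y) in enumerate((("scene",225,150),("top",190,150))):
    c=read_camera(n);np.save(f"pics/{n}3.npy",c,allow_pickle=True)
    M[:,i*400:i*400+400]=tile(c["frame"],x,y,100,120,4)
cv2.imwrite("pics/m5.png",M)
E
```

```text
clock: 11.92
tool_pos: [0.4642, 0.3545, 0.2357]
clock: 12.92
tool_pos: [0.465, 0.3528, 0.2357]
pos [0.465  0.3528 0.2357] yaw 13.09 q6 114.1 tool d [-1.000e-04 -0.000e+00  1.527e-01] turn 0.09 F [-0.7  0.3 -0. ] w 0.0451 gf 0.0 t 12.925
```

View pics/m5.png

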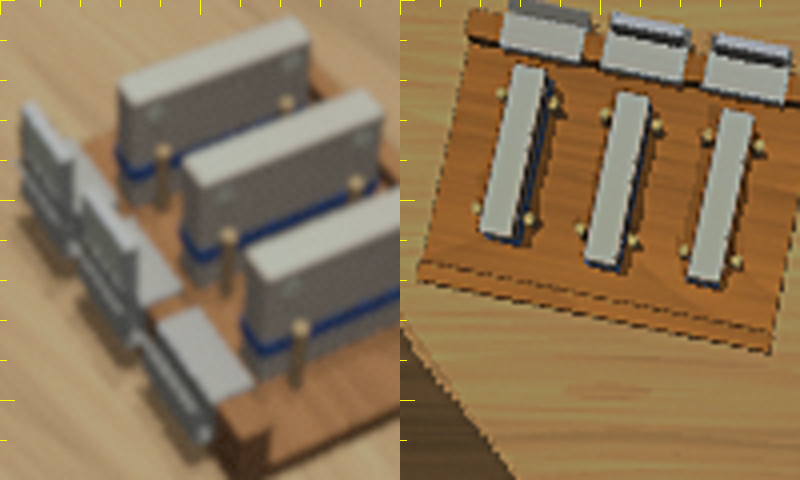

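Run:
```python
from h import *
S=load("pics/scene0.npy")["frame"]; T=load("pics/top0.npy")["frame"]
M=np.zeros((600,800,3),np.uint8)
a=tile(S,228,170,40,60,10);b=tile(S,395,245,40,36,10);c=tile(T,122,200,40,24,10)
M[:,:400]=a;M[:360,400:]=b;M[360:,400:]=c
M=np.clip(M.astype(float)*1.3,0,255).astype(np.uint8);cv2.imwrite("pics/m6.png",M)
```

```text
(no output)
```

View pics/m6.png

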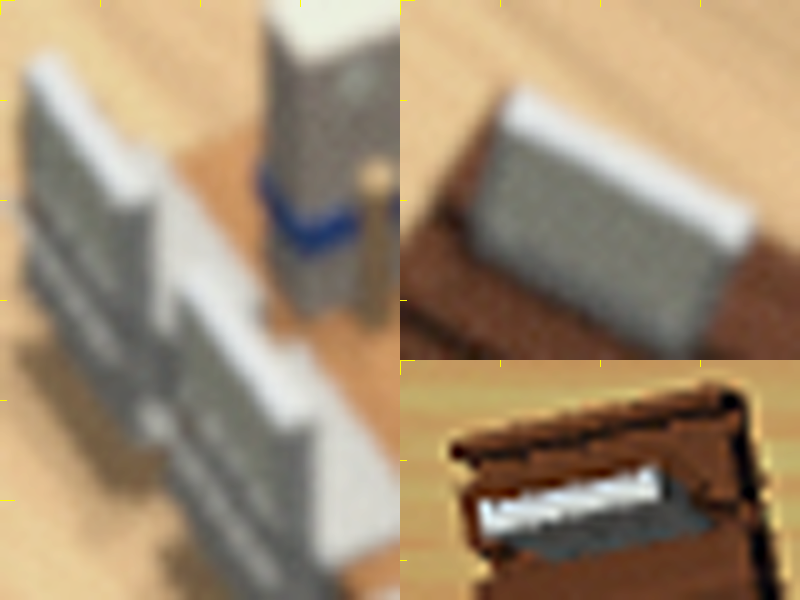

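```bash
python3 - <<'E'
from h import *
S=load("pics/scene0.npy")["frame"].astype(int); T=load("pics/top0.npy")["frame"].astype(int)
g=lambda f,x,y:f[y:y+2,x:x+2].reshape(-1,3).mean(0).round()
print("nb card",g(S,234,188),g(S,248,206),"nb tongue",g(S,232,195),"side",g(S,241,194),"block face",g(S,418,262),"top: nb back",g(T,250,157),g(T,276,163),"block dark",g(T,142,217))
E
python3 shift.py '[[[0, 0, 0.045], 0, 0.045], [[0, 0, 0.05], 0, 0.045], [[0, 0, 0.045], 0, 0.045], [[0, 0, 0.025], 0, 0.045], [[0, 0, 0.01], 0, 0.045], [[0, 0, 0], 0, 0.045]]' 20
python3 shift.py '[[[0, 0, 0], 0, 0.03], [[0, 0, 0], 0, 0.02], [[0, 0, 0], 0, 0.012], [[0, 0, 0], 0, 0.006], [[0, 0, 0], 0, 0.003], [[0, 0, 0], 0, 0.003]]' 20
```

```text
nb card [81. 89. 88.] [80. 89. 88.] nb tongue [ 96. 100. 100.] side [84. 87. 86.] block face [168. 169. 167.] top: nb back [60. 60. 60.] [38. 40. 40.] block dark [52. 53. 51.]
clock: 13.78
tool_pos: [0.465, 0.3528, 0.0609]
ee_rot: [[-0.227, 0.974, -0.0], [0.974, 0.227, -0.0], [-0.0, -0.0, -1.0]]
ft_force: [-0.4, 0.9, 0.0]
gripper_width: 0.0449
gripper_force: 0.0
clock: 14.52
tool_pos: [0.4642, 0.3529, 0.0619]
ee_rot: [[-0.226, 0.974, -0.001], [0.974, 0.226, 0.0], [0.001, -0.001, -1.0]]
ft_force: [-7.5, -1.5, 9.3]
gripper_width: 0.0109
gripper_force: 19.1
```

```bash
python3 shift.py '[[[0, 0, -0.005], 0, 0], [[0, 0, -0.01], 0, 0], [[0, 0, -0.01], 0, 0], [[0, 0, -0.015], 0, 0], [[0, 0, -0.03], 0, 0], [[0, 0, -0.05], 0, 0], [[0, 0, -0.05], 0, 0], [[0, 0, 0], 0, 0]]' 20 | sed -n '1,2p;4,6p'
python3 shift.py '[[[0, 0, 0], 0, 0], [[0, 0, 0], 0, 0]]' 50 | sed -n '1,2p;4,6p'
python3 - <<'E'
from h import *
from bench import env, job, read_camera, read_state
go(read_state(),[.6455,.1135,.2],-10.25)
M=np.zeros((400,800,3),np.uint8)
for i,n in enumerate(("scene","top")):
    c=read_camera(n);np.save(f"pics/{n}4.npy",c,allow_pickle=True)
    x,y=proj(c,np.array(read_state()["tool_pos"])-[0,0,.02]).astype(int);M[:,i*400:i*400+400]=tile(c["frame"],x-20,y-20,40,40,10);print(n,x-20,y-20)
cv2.imwrite("pics/m7.png",M)
E
```

```text
clock: 15.52
tool_pos: [0.4664, 0.3537, 0.2362]
ft_force: [0.7, -0.2, -1.3]
gripper_width: 0.0074
gripper_force: 25.4
clock: 15.78
tool_pos: [0.4647, 0.3526, 0.2294]
ft_force: [-0.5, 0.6, -0.8]
gripper_width: 0.007
gripper_force: 54.0
pos [0.4647 0.3526 0.2294] yaw 13.02 q6 114.2 tool d [-0.2736  0.1223  0.0294] turn 23.27 F [-0.5  0.6 -0.8] w 0.007 gf 54.0 t 15.775
scene 414 198
top 105 190
```

View pics/m7.png

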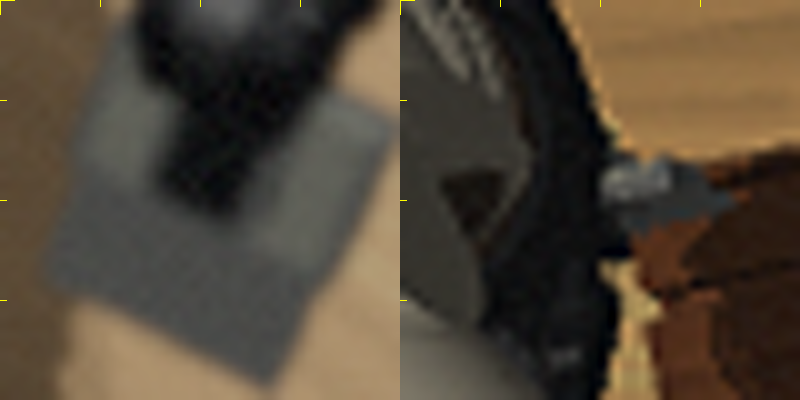

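Run:
```python
from h import *
S=load("pics/scene4.npy");tcp=np.array([.4647,.3526,.2310]);a=np.radians(13.02);n=np.array([np.cos(a),np.sin(a),0]);u=np.array([-n[1],n[0],0])
for nm,p,off in [("footL",(47,277),0),("footR",(268,387),0),("cardL",(75,170),.0045),("cardR",(315,275),.0045),("rimTR",(393,125),.0045),("tongL",(75,190),.001),("tongR",(310,290),.001)]:
    o,d=ray(S,nat(p,414,198,10)); P=o+d*(((tcp+off*n-o)@n)/(d@n)); print(nm,P.round(4),"along y",((P-tcp)@u).round(4),"z-tcp",(P[2]-tcp[2]).round(4))
```

```text
footL [0.4695 0.3317 0.1742] along y -0.0215 z-tcp -0.0568
footR [0.4598 0.3737 0.1751] along y 0.0216 z-tcp -0.0559
cardL [0.4742 0.3316 0.2075] along y -0.0226 z-tcp -0.0235
cardR [0.4641 0.375  0.211 ] along y 0.0219 z-tcp -0.02
rimTR [0.4637 0.3768 0.2518] along y 0.0238 z-tcp 0.0208
tongL [0.4706 0.3314 0.1993] along y -0.022 z-tcp -0.0317
tongR [0.4608 0.374  0.2035] along y 0.0217 z-tcp -0.0275
```

Run:
```python
from h import *
T=load("pics/top0.npy");S=load("pics/scene0.npy");a=np.radians(-10.25);X=np.array([np.cos(a),np.sin(a)]);Y=np.array([-X[1],X[0]]);o=np.array([.6455,.1135])
f=lambda c,p,z:(lambda d:(round(d@X*1e3,1),round(d@Y*1e3,1)))(plane(c,p,z)[:2]-o)
for n,p in [("fold front L",(133,48)),("fold front R",(238,68)),("fold back L",(124,88)),("fold back R",(227,103))]: print("T",n,f(T,nat(p,190,145,5),.054))
for n,p in [("fold front L",(213,400)),("front R",(158,320)),("back L",(253,387)),("back R",(198,308))]: print("S",n,f(S,nat(p,225,150,4),.054),f(S,nat(p,225,150,4),.0515))
# intensity profile along rack x through clip centre in top view (upsampled)
for yy in (-.015,0,.015):
    r=[]
    for s in np.arange(-.024,.016,.002):
        P=np.r_[o+X*s+Y*yy,.054]; u=proj(T,P).astype(np.float32); r.append(int(cv2.getRectSubPix(T["frame"],(1,1),(float(u[0]),float(u[1]))).mean()))
    print(yy,r)
```

```text
T fold front L (np.float64(-6.4), np.float64(28.0))
T fold front R (np.float64(-5.7), np.float64(-33.9))
T fold back L (np.float64(-30.3), np.float64(28.2))
T fold back R (np.float64(-26.9), np.float64(-31.9))
S fold front L (np.float64(-3.2), np.float64(31.0)) (np.float64(-4.2), np.float64(29.4))
S front R (np.float64(-4.0), np.float64(-29.6)) (np.float64(-5.1), np.float64(-31.4))
S back L (np.float64(-25.9), np.float64(33.6)) (np.float64(-27.0), np.float64(32.1))
S back R (np.float64(-27.2), np.float64(-26.7)) (np.float64(-28.3), np.float64(-28.5))
-0.015 [153, 149, 145, 146, 146, 146, 145, 146, 147, 147, 149, 128, 84, 87, 90, 90, 95, 105, 119, 118]
0 [156, 149, 145, 146, 146, 146, 145, 145, 146, 147, 150, 128, 81, 87, 90, 91, 94, 105, 121, 118]
0.015 [156, 148, 145, 145, 146, 145, 144, 146, 147, 147, 151, 125, 80, 87, 90, 90, 93, 105, 120, 118]
```

```bash
python3 shift.py '[[[-0.02, 0.009, 0], 0, 0], [[-0.038, 0.0175, 0], 0, 0], [[-0.042, 0.019, 0], 0, 0], [[-0.042, 0.019, 0], 0, 0], [[-0.042, 0.019, 0], 0, 0], [[-0.042, 0.019, 0], 0, 0], [[-0.03, 0.0135, 0], 0, 0], [[-0.018, 0.008, 0], 0, 0]]' 60 | sed -n '1,2p'
python3 shift.py '[[[0, 0, 0], 7.8, 0], [[0, 0, 0], 7.8, 0], [[0, 0, 0], 7.7, 0], [[0, 0, 0.03], 0, 0], [[0, 0, 0.03], 0, 0], [[0, 0, 0.02], 0, 0], [[0, 0, 0], 0, 0], [[0, 0, 0], 0, 0]]' | sed -n '1,2p;4,6p'
python3 - <<'E'
from h import *
from bench import env, job, read_camera, read_state
go(read_state(),[.6485,.1130,.0785],-10.25)
M=np.zeros((600,800,3),np.uint8)
c=read_camera("scene");np.save("pics/scene5.npy",c,allow_pickle=True)
M=tile(c["frame"],235,185,80,60,10);cv2.imwrite("pics/m8.png",M)
E
```

```text
clock: 16.88
tool_pos: [0.6481, 0.1124, 0.2298]
clock: 17.88
tool_pos: [0.6477, 0.1142, 0.1518]
ft_force: [-0.2, 1.0, 0.0]
gripper_width: 0.007
gripper_force: 59.3
pos [0.6477 0.1142 0.1518] yaw -10.25 q6 110.2 tool d [-0.001   0.0009  0.0733] turn -0.0 F [-0.2  1.   0. ] w 0.007 gf 59.3 t 17.875
```

View pics/m8.png

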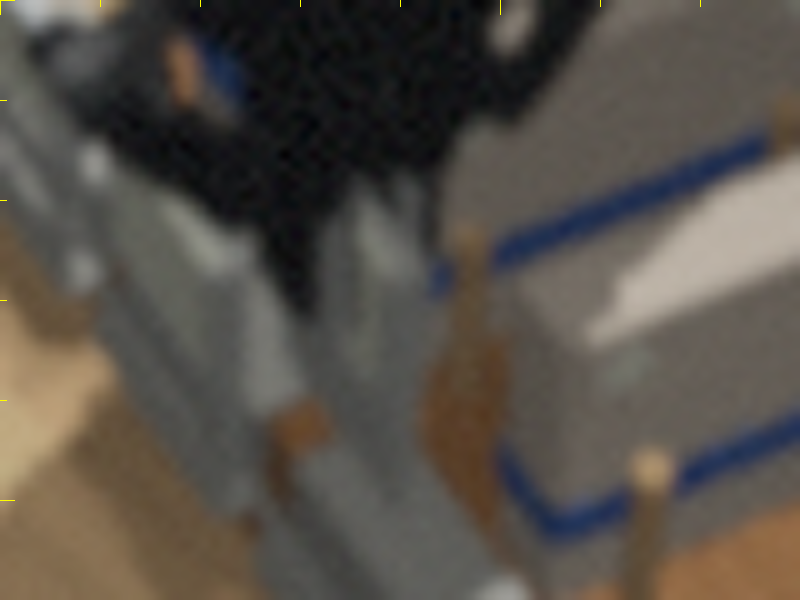

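```bash
python3 shift.py '[[[-0.0005, 0.0007, 0.02], 0, 0], [[-0.0005, 0, 0.015], 0, 0], [[0, 0, 0.004], 0, 0], [[0, 0, 0], 0, 0], [[0, 0, 0], 0, 0]]' | sed -n '1,2p;4,6p'
python3 shift.py '[[[0, 0, 0.002], 0, 0], [[0, 0, 0.002], 0, 0], [[0, 0, 0], 0, 0]]' | sed -n '1,2p;4p'
python3 shift.py '[[[0, 0, 0.002], 0, 0], [[0, 0, 0.002], 0, 0], [[0, 0, 0], 0, 0]]' | sed -n '1,2p;4p'
```

```text
clock: 18.55
tool_pos: [0.6484, 0.1128, 0.1126]
ft_force: [0.7, 0.2, -0.1]
gripper_width: 0.0071
gripper_force: 59.3
clock: 18.92
tool_pos: [0.648, 0.1127, 0.1076]
ft_force: [-0.3, -0.9, 0.1]
clock: 19.3
tool_pos: [0.648, 0.1127, 0.1035]
ft_force: [0.2, 0.6, -1.3]
```

```bash
python3 shift.py '[[[0, 0, 0.002], 0, 0], [[0, 0, 0.002], 0, 0], [[0, 0, 0], 0, 0]]' | sed -n '1,2p;4p'
python3 shift.py '[[[0, 0, 0.002], 0, 0], [[0, 0, 0.002], 0, 0], [[0, 0, 0], 0, 0]]' | sed -n '1,2p;4p'
python3 shift.py '[[[0, 0, 0.002], 0, 0], [[0, 0, 0.001], 0, 0], [[0, 0, 0], 0, 0]]' | sed -n '1,2p;4p'
```

```text
clock: 19.68
tool_pos: [0.6478, 0.1128, 0.1001]
ft_force: [-3.4, 0.9, 3.6]
clock: 20.05
tool_pos: [0.6481, 0.113, 0.0977]
ft_force: [-5.6, 0.0, 13.1]
clock: 20.42
tool_pos: [0.6474, 0.113, 0.093]
ft_force: [-5.4, 1.0, 1.8]
```

```bash
python3 shift.py '[[[0, -0.0005, 0.002], 0, 0], [[0, -0.0005, 0.002], 0, 0], [[0, 0, 0], 0, 0]]' | sed -n '1,2p;4p'
python3 shift.py '[[[0, 0, 0.002], 0, 0], [[0, 0, 0.002], 0, 0], [[0, 0, 0], 0, 0]]' | sed -n '1,2p;4p'
python3 shift.py '[[[0, 0, 0.002], 0, 0], [[0, 0, 0.002], 0, 0], [[0, 0, 0], 0, 0]]' | sed -n '1,2p;4p'
```

```text
clock: 20.8
tool_pos: [0.647, 0.1134, 0.0906]
ft_force: [-7.3, 1.8, 12.3]
clock: 21.18
tool_pos: [0.6463, 0.1131, 0.0844]
ft_force: [-4.9, 1.6, 2.6]
clock: 21.55
tool_pos: [0.6462, 0.113, 0.0802]
ft_force: [-4.8, 1.5, -0.2]
```

```bash
python3 shift.py '[[[0, -0.0004, 0.001], 0, 0], [[0, -0.0004, 0.001], 0, 0], [[0, 0, 0], 0, 0]]' 80 | sed -n '1,2p;4,6p'
python3 shift.py '[[[0, 0, 0.001], 0, 0], [[0, 0, 0.001], 0, 0], [[0, 0, 0], 0, 0]]' | sed -n '1,2p;4,6p'
```

```text
clock: 21.92
tool_pos: [0.646, 0.1131, 0.0788]
ft_force: [-5.3, 1.1, 2.5]
gripper_width: 0.0072
gripper_force: 80.9
clock: 22.3
tool_pos: [0.6462, 0.1131, 0.0787]
ft_force: [-9.1, -0.4, 14.5]
gripper_width: 0.0068
gripper_force: 82.7
```

```bash
python3 shift.py '[[[0, -0.0005, 0], 0, 0], [[0, -0.0005, 0], 0, 0], [[0, 0, 0], 0, 0]]' | sed -n '1,2p;4,6p'
python3 shift.py '[[[0, 0, 0.001], 0, 0], [[0, 0, 0.0005], 0, 0], [[0, 0, 0], 0, 0]]' | sed -n '1,2p;4,6p'
python3 - <<'E'
from bench import env, job, read_camera, read_state
import numpy as np
s=read_state();print(np.round(s["torque"],2),np.round(s["ee_rot"],4).tolist())
E
```

```text
clock: 22.68
tool_pos: [0.6459, 0.1132, 0.0787]
ft_force: [-6.3, -0.6, 12.8]
gripper_width: 0.0068
gripper_force: 82.4
clock: 23.05
tool_pos: [0.6461, 0.1132, 0.0787]
ft_force: [-9.7, -0.5, 20.0]
gripper_width: 0.0068
gripper_force: 83.6
[-0.24  2.23  0.01] [[0.1785, 0.9839, 0.0037], [0.9839, -0.1785, 0.0003], [0.001, 0.0036, -1.0]]
```

```bash
python3 shift.py '[[[0, -0.0007, 0], 0, 0], [[0, -0.0007, 0], 0, 0], [[0, 0, 0], 0, 0]]' | sed -n '1,2p;4,6p'
python3 shift.py '[[[0, 0, 0.001], 0, 0], [[0, 0, 0.0005], 0, 0], [[0, 0, 0], 0, 0], [[0, 0, 0], 0, 0]]' | sed -n '1,2p;4,6p'
python3 - <<'E'
from h import *
from bench import env, job, read_camera, read_state
s=read_state();print(np.round(s["torque"],2),np.round(s["ee_rot"],4).tolist())
# clip/holder check in scene: colour profile along rack y at several heights of card plane
c=read_camera("scene");np.save("pics/scene6.npy",c,allow_pickle=True)
a=np.radians(-10.25);X=np.array([np.cos(a),np.sin(a)]);Y=np.array([-X[1],X[0]]);o=np.array([.6455,.1135])
for z,xo in ((.064,.0055),(.070,.0055),(.054,.0085),(.05,.007)):
    r=[]
    for yy in np.arange(-.038,.0381,.002):
        u=proj(c,np.r_[o+X*xo+Y*yy,z]); r.append(int(cv2.getRectSubPix(c["frame"],(1,1),(float(u[0]),float(u[1]))).mean()))
    print(z,r)
E
```

```text
clock: 23.42
tool_pos: [0.6456, 0.1133, 0.0787]
ft_force: [-4.0, -1.9, 17.4]
gripper_width: 0.0065
gripper_force: 83.3
clock: 23.92
tool_pos: [0.6457, 0.1133, 0.0786]
ft_force: [-6.9, -2.8, 25.2]
gripper_width: 0.0064
gripper_force: 84.6
[-0.54  1.83  0.04] [[0.1787, 0.9839, 0.0068], [0.9839, -0.1787, 0.0002], [0.0014, 0.0066, -1.0]]
0.064 [21, 24, 20, 19, 18, 17, 17, 18, 20, 20, 15, 15, 18, 18, 22, 28, 39, 48, 57, 65, 71, 73, 74, 79, 87, 92, 91, 90, 87, 84, 81, 81, 81, 80, 81, 80, 80, 75, 72]
0.07 [24, 27, 27, 23, 18, 13, 16, 16, 21, 22, 23, 19, 16, 18, 20, 26, 34, 44, 57, 68, 70, 73, 74, 71, 75, 82, 90, 92, 90, 86, 84, 82, 81, 82, 83, 85, 84, 81, 81]
0.054 [21, 22, 26, 32, 45, 53, 52, 52, 49, 47, 48, 49, 46, 43, 46, 49, 56, 59, 65, 69, 70, 70, 69, 73, 73, 73, 70, 71, 71, 73, 71, 71, 70, 70, 72, 77, 77, 77, 77]
0.05 [24, 29, 39, 51, 54, 52, 52, 49, 48, 49, 50, 44, 45, 48, 52, 58, 60, 67, 70, 71, 69, 70, 73, 73, 73, 70, 70, 72, 73, 70, 71, 70, 70, 73, 77, 77, 77, 77, 76]
```

```bash
python3 shift.py '[[[0, 0, 0.0005], 0, 0], [[0, 0, 0], 0, 0], [[0, 0, 0], 0, 0]]' | sed -n '1,2p;4,6p'
python3 -c "
from bench import env, job, read_camera, read_state
print(job.job_done())"
```

```text
clock: 24.35
tool_pos: [0.6458, 0.1133, 0.0786]
ft_force: [-8.3, -2.4, 28.5]
gripper_width: 0.0067
gripper_force: 85.0
the job is handed in; nothing more can be done
None
```

I handed the job in at 24.4 s: the mould stands in the empty slot, and the label holder is down at the clip's hard stop, card out, with the gripper still on it and pressing at about 28 N; its centring in the clip comes from pre-insertion measurements (about ±1 mm), not a final picture.

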